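Screw a fan nozzle onto the rinse bar and clock its slot

TASK

The rinse bar for the drying trays lacks one of its three spray nozzles: pick up the blue nozzle with the slot, set it squarely on the bare outlet, press it lightly against the sprung seal ring and screw it clockwise under the thread ribs. The thread has no stop: turn on until the thread holds the seal well pressed down and the slot runs along the bar like its neighbours' slots, then let go. Do not force it (no more than 25 N on thread and seal together), and leave the orange nozzle and everything else where it is.

Things in the scene. Friction and masses are not known exactly. Their poses are not given: they have to be found in the camera images.
- rinse_bar: Stainless rinse bar, a square tube 40 x 40 mm, 400 mm long, fixed in a low drip pan (110 x 460 mm, rim 12 mm). Origin under the pan's middle, on the bench; the bar runs along y, its top 60 mm up, valve at the +y end. Three nozzle places on top at y = -140, 0, +140 mm: one is the bare outlet, two carry fitted blue nozzles (47 mm across, tops 140 mm above the bench) with slots along the bar.
- outlet: Place of the bare brass outlet, one of the three. Origin on the outlet's axis on the bar's top; axes as rinse_bar. A round foot 50 mm across, then an upright tube, outside 24 mm, bore 18 mm, mouth 38 to 62 mm above the origin: a riser, locked at a height that differs and is not measured. Two equal coarse ribs wind round it (35 mm across), starting opposite each other 2 mm below the mouth.
- nozzle_lug (a point): The loose blue nozzle's two inner thread lugs are 3 mm thick, 15.5 mm from its axis at +x and -x, 15 mm above the rim; this point is the +x one. The outlet's ribs fall clockwise (seen from above) 16 mm a turn for 230 degrees, with no stop. Where round the tube they start is not measured: within 20 degrees clockwise to 35 anticlockwise of straight across the bar (rinse_bar's x axis, either way).
- seal (a joint): Sprung black seal ring round the outlet, 51 mm across, top 18.3 mm below the mouth; value: how far the nozzle's rim presses it down (m), 0 to 0.0105; 4 N starts it, then 0.6 N per mm. Push-and-turn thread: for the lugs to pass under the blunt rib starts the seal must be pressed 2 to 3.5 mm (5.2 to 6.1 N, by feel); then the ribs draw it down, friction holds it, and the slot is along the bar 70 to 125 degrees on.
- nozzle: Loose blue fan nozzle (about 110 g, 69 mm high) standing on the bench. Origin at the middle of the rim's underside, z up. Round ribbed skirt 47 mm across, 35 mm high (bore 39 mm), open below, with a block on top that carries a black slot along x. Inside, on the axis, a stem 16 mm thick with a round tip level with the rim enters the outlet's bore with 1 mm to spare all round. Works the same turned end for end.
- nozzle_grip (a point): The centre of the blue nozzle's gripping block, 52 mm above its rim, half-way up; axes as nozzle. The block has two flats, 26 mm apart along y, 36 mm long along x, from 35 to 69 mm above the rim: grip it across the flats.
- round_jet: Orange round-jet nozzle of the same outside shape and size, with a round hole in place of the slot, standing loose on the bench; not wanted here. Origin at the middle of its underside.
- fruit_bowl: Loose steel bowl of grapes, 170 mm across, 70 mm high, on the bench to the left; origin at the middle of its underside.
- beaker: Loose clear beaker, 80 mm across, 100 mm high, on the bench to the right; origin at the middle of its underside.
- wrench: Loose steel wrench, 200 mm long, lying on the bench to the left of the robot; origin under its middle.
- brush: Loose brush, 200 mm long, lying on the bench to the right; origin under its middle.
Things that resemble listed ones, but are neither listed nor needed, are in the scene too. What is shaped like the nozzle but green is not meant.

How it is judged:
On the way, in this order (a step that is already met when the one before it is completed fails the run):
1. the blue nozzle is set squarely on the bare outlet (horizontal distance between nozzle_grip and outlet below 0.006 m and contact force between nozzle and outlet above 1 N and angle between nozzle_grip's own z axis and vertical below 0.12 rad), for 0.02 s.
2. it is screwed down under the ribs, its rim pressing the seal ring down by more than 4 mm (value of joint seal above 0.004 m and horizontal distance between nozzle_grip and outlet below 0.005 m), for 0.2 s.
At the end, for the whole second after the job is handed in: The blue nozzle stands upright (within 3 degrees) and centred (within 4 mm) on the outlet, screwed down so that the thread holds the seal ring pressed down by more than 4 mm, its slot within 0.1 rad (6 degrees) of the bar's length, at rest and released (angle between the x axis of nozzle_grip and the y axis of rinse_bar, either way round below 0.1 rad and angle between nozzle_grip's own z axis and vertical below 0.06 rad and horizontal distance between nozzle_grip and outlet below 0.004 m and value of joint seal above 0.004 m and linear speed of nozzle below 0.01 m/s and angular speed of nozzle below 0.1 rad/s); the robot touches nothing.
It fails at once if the nozzle bears on the outlet (thread and seal together) with more than 25 N (contact force between nozzle and outlet above 25 N).
It fails at once if the orange nozzle or another loose thing on the bench is shifted by more than 20 mm (distance of any of round_jet, fruit_bowl, beaker, wrench, brush from where it was at the start of the episode above 0.02 m).
It fails at once if the rinse bar is struck or pushed by the robot with more than 25 N (contact force between the arm and rinse_bar above 25 N).
It also fails if it takes over 64 s, if anything falls off the work surface, if the arm or the gripper's body presses on something with over 40 N, if the wrist force passes 120 N, or if a joint passes its speed limit or range.

ROBOT

A 6-joint arm with a two-finger parallel gripper is mounted at the origin on the work surface. World frame = base frame: x ahead of the robot, y to its left, z up, the work surface at z = 0. Lengths are in m, angles in rad, forces in N, time in s.
With the tool pointing down it reaches from about 0.375 to 0.975 m from the base axis. Payload 3.8 kg.
Tool frame: the origin (TCP) lies on the mounting face of the last link; the fingertips stand 173 mm ahead of it and the grasp point (between the pads) lies 155 mm ahead of it; z points along the fingers, y is the direction in which the jaws open and shut (so a half turn about z gives the same grasp; the last joint's range is limited). The gripper opens to 85 mm and grips with 20 to 120 N. Pads are 22 mm wide; open, the fingers measure 114 mm over their backs; the gripper's body (76 mm by 85 mm) begins 54 mm behind the grasp point. The pads swing forward as they close: fully open they stand 13 mm farther back than shut.
Start: joints at [1.253, 0.264, 1.604, -0, 1.274, -0.037], TCP at [0.187, 0.649, 0.405] pointing down, gripper open.
Joint ranges: [-2.63, 2.63], [-0.94, 2.18], [0.31, 2.57], [-1.31, 4.45], [0, 2.66], [-2.55, 2.55]. Speed limits (rad/s): [2.57, 2.57, 3.14, 3.14, 3.14, 3.14].

INTERFACE

Orientations are given as a unit quaternion [x, y, z, w].
In Python, from workcell import robot gives the robot as it stands.
- The arm moves only by the tool send_rows, never from a script. Its argument "deltas" is a list that holds one entry, the list of rows, each a list of 6 numbers: the shift along the tool's x, y, z in mm, then the turn, a rotation vector about the tool's x, y, z in degrees. In form: [[[tx, ty, tz, ax, ay, az], ...]]. A call has 1 to 20 rows; each row is the pose to reach, as a shift and turn from the pose commanded when the call began, along the tool's axes at that moment; what a row does not reach only later rows make up. A row lasts 1/8 s, in which the tool goes at most 62.5 mm and 10.7 degrees, less where a joint would pass 70% of its speed; a pose out of reach is approached as far as the arm can. A call with a gripper value outside its range is refused whole. "grip" is the finger opening in mm, from 0 to 85.4, set as the call begins (left out, the last holds). The fingers move at their own pace and stop on an object; the grip force is fixed at half the most. Time passes only in rows, so rows that repeat a pose let the fingers close. It gives the time, the measured TCP pose, the force and the opening at its end, in the units of the state.
- robot.get_obs(): the state, without advancing time (a new reading comes with each control period).
- robot.get_image(name): name is "scene" or "top" or "wrist"; returns the picture (384x512x3 uint8, red, green, blue); there is no depth.
- robot.camera_info(name): a dict with "K" (3x3 intrinsics, pixels), "xyz" and "attitude" of the camera in the world. Camera axes: x right, y up, looking along -z (the intrinsics and any distortion apply to the point x, -y, -z); pixel columns grow to the right and rows downward; lengths in m; the calibration is good to about 2 mm. The wrist camera is an equidistant fisheye: a pixel r from the principal point sees the ray r / f radians off the axis. A picture is of the moment at which its call begins: read the wrist's pose just before it. camera_info takes no time and is no camera call; for the wrist camera it gives the pose at the moment of the call.
- robot.finish_job(): hands the job in, once; it reports no verdict.
Trained networks look in the newest picture that a camera, given by its name, has taken for a name from the list of things; names that differ only in an ending like _2 or _b are one class to them, and where a whole thing is asked for, a point or a joint stands for the part that bears it (a point fixed in the world has none). Each returns a list of dicts, best first, with "p" (0 to 1); they miss things now and then, are a little off and sometimes report something else, mostly with a low value. They report only what shows in the picture. A call takes as long as a camera call. They do not tell look-alikes from the thing itself.
- robot.regions_of(camera, query): "pixels" (384x512 bool, what is visible of it) and "rect" ([centre column, centre row, width, height] in pixels, round what is visible of it).
The state is a dict: "time": time; "joints": joint angles; "qd": joint speeds; "joint_efforts": joint torques, N m; "tool_pos": TCP position; "eef_rot": TCP orientation; "ft_force": force on the tool from outside, world axes, zero at the start; "wrist_torque": the same for the moment, N m; "width": opening from 0.0 (shut) to 1.0 (fully open).
Only numpy, scipy, OpenCV 4.12 (cv2) and the standard library are available. Lean on these libraries where they do the work, as an engineer would, in place of code of your own. Each camera call takes 0.05 s, during which the arm holds its last target.

## Working session

There is one attempt and no reset: what is moved stays moved. The work goes in short steps, Python scripts to look and compute and a tool call to move; the robot and the scene stay as the last step left them, time stands still between calls to the robot, and variables do not carry over. Pictures are saved under pics/ and viewed, and the job is handed in when it is done.

Besides the shell and the picture viewer there is one more tool, called after "Call:" as name(argument=value, ...) on one line, values as JSON. send_rows: Moves the arm, as the interface text tells. Its arguments: {"type":"object","properties":{"deltas":{"type":"array","items":{"type":"array","items":{"type":"array","items":{"type":"number"}}}},"grip":{"type":"number"}},"required":["deltas"]}

```bash
mkdir -p pics; ls; python3 - <<'E'
from workcell import robot
import cv2, numpy as np
o=robot.get_obs(); print(o)
for n in ["scene","top","wrist"]:
    im=robot.get_image(n); cv2.imwrite(f"pics/{n}0.png",im[:,:,::-1]); print(n,robot.camera_info(n))
E
```

```text
pics
{'time': 0.0, 'joints': array([ 1.25305826e+00,  2.64761219e-01,  1.60538202e+00, -2.43859348e-06,
        1.27370377e+00, -3.69145861e-02]), 'qd': array([-0.00011323, -0.00306707,  0.00029905, -0.00144772, -0.00066092,
       -0.00190619]), 'joint_efforts': array([ 1.62988563e-04, -5.15106189e+01, -3.67321658e+01,  2.39404344e-04,
        1.22025763e-02, -2.56977373e-06]), 'tool_pos': array([0.18697769, 0.64822641, 0.40335182]), 'eef_rot': array([ 1.39950373e-01,  9.90157878e-01, -1.10970935e-03, -1.97685481e-04]), 'ft_force': array([-0.06760052,  1.31385585,  0.25112145]), 'wrist_torque': array([-0.01840585,  0.01316821,  0.01871626]), 'width': 0.9979532316993985}
scene {'K': array([[348.43936073,   0.        , 247.50431883],
       [  0.        , 348.43936073, 193.37283723],
       [  0.        ,   0.        ,   1.        ]]), 'xyz': array([ 0.79847902, -0.60357517,  1.12688626]), 'attitude': array([0.24674642, 0.0687973 , 0.25502679, 0.93238644])}
top {'K': array([[421.97838444,   0.        , 252.75342092],
       [  0.        , 421.97838444, 193.14215946],
       [  0.        ,   0.        ,   1.        ]]), 'xyz': array([ 0.26044762, -0.06338018,  1.20797958]), 'attitude': array([-0.07003675,  0.06993794,  0.71285115, -0.69429588])}
wrist {'K': array([[297.31863964,   0.        , 249.58009886],
       [  0.        , 297.31863964, 192.55308857],
       [  0.        ,   0.        ,   1.        ]]), 'xyz': array([0.11656686, 0.66933603, 0.37370218]), 'attitude': array([-0.11753433, -0.08758901,  0.59482355,  0.79037889])}
```

View pics/scene0.png

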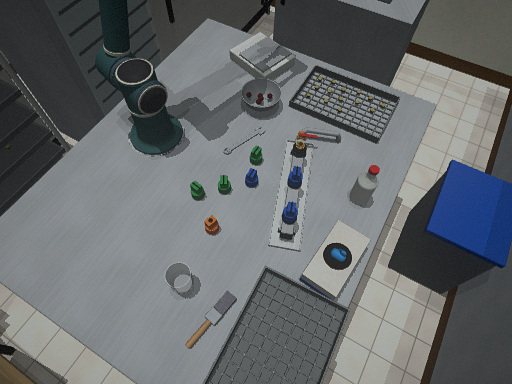

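View pics/top0.png

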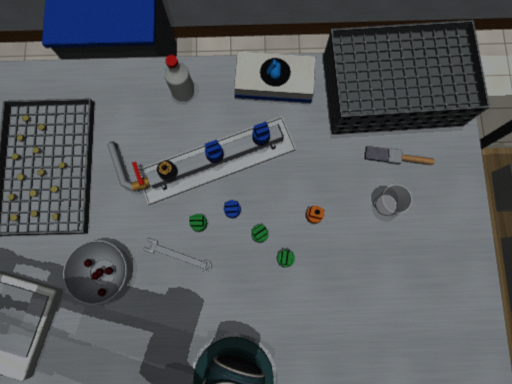

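View pics/wrist0.png

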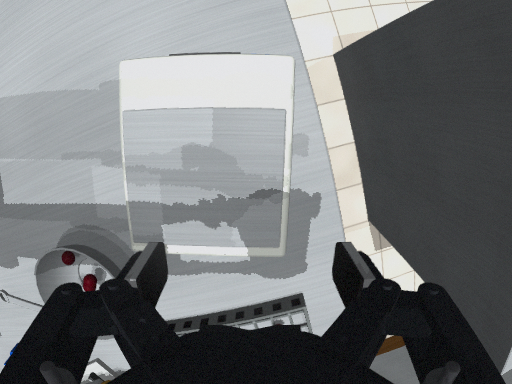

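Candidates for the blue nozzle in top view: (232,209) is blue, loose on the bench. (214,152) and (262,133) are fitted on the bar. (274,70) is blue, lying on a black disc on a box. (198,222), (260,233) and (286,258) are green. I'll enlarge to confirm.

```bash
cat > h.py <<'E'
import numpy as np, cv2
from scipy.spatial.transform import Rotation as R
from workcell import robot
def ray(ci,uv):
    K=ci['K']; x=(uv[0]-K[0,2])/K[0,0]; y=(uv[1]-K[1,2])/K[1,1]
    d=R.from_quat(ci['attitude']).apply([x,-y,-1]); return np.array(ci['xyz']),d
def at(ci,uv,z):
    c,d=ray(ci,uv); return c+d*(z-c[2])/d[2]
def proj(ci,P):
    K=ci['K']; p=R.from_quat(ci['attitude']).inv().apply(np.atleast_2d(P)-ci['xyz']); x=p*[1,-1,-1]
    return np.c_[K[0,0]*x[:,0]/x[:,2]+K[0,2],K[1,1]*x[:,1]/x[:,2]+K[1,2]]
def projf(ci,P):
    K=ci['K']; p=R.from_quat(ci['attitude']).inv().apply(np.atleast_2d(P)-ci['xyz']); x=p*[1,-1,-1]
    r=np.hypot(x[:,0],x[:,1]); th=np.arctan2(r,x[:,2]); s=np.where(r>1e-9,th/np.maximum(r,1e-9),1)
    return np.c_[K[0,0]*s*x[:,0]+K[0,2],K[1,1]*s*x[:,1]+K[1,2]]
def rayf(ci,uv):
    K=ci['K']; a=np.array([(uv[0]-K[0,2])/K[0,0],(uv[1]-K[1,2])/K[1,1]]); th=np.hypot(*a)
    s=np.sin(th)/max(th,1e-9); d=np.array([a[0]*s,-a[1]*s,-np.cos(th)])
    return np.array(ci['xyz']),R.from_quat(ci['attitude']).apply(d)
def atf(ci,uv,z):
    c,d=rayf(ci,uv); return c+d*(z-c[2])/d[2]
E
python3 - <<'E'
from h import *
im=cv2.imread('pics/top0.png'); s=cv2.imread('pics/scene0.png')
a=cv2.resize(im[100:260,120:320],None,fx=4,fy=4,interpolation=2)[:600,:800]
cv2.imwrite('pics/c1.png',cv2.resize(im[110:250,130:300],(765,595),interpolation=2) if 0 else cv2.resize(im[110:250,130:310],(771,600),interpolation=2))
cv2.imwrite('pics/c2.png',cv2.resize(s[130:280,180:380],(800,600),interpolation=2))
print(R.from_quat(robot.get_obs()['eef_rot']).as_matrix().round(3))
for n in ["nozzle","outlet","rinse_bar","seal"]:
  for c in ["top","scene"]:
    for r in robot.regions_of(c,n): print(n,c,np.round(r['rect'],1),round(r['p'],2))
E
```

```text
[[-0.961  0.277 -0.001]
 [ 0.277  0.961 -0.002]
 [ 0.    -0.002 -1.   ]]
nozzle top [259.8 233.6  15.5  13.2] 0.82
nozzle top [283.6 259.7  14.9  15.4] 0.8
nozzle top [198.2 223.   16.9  20.4] 0.54
nozzle top [231.9 208.4  16.9  16.9] 0.51
nozzle scene [255.4 155.7  16.6  19.3] 0.76
nozzle scene [253.9 180.4  12.5  19. ] 0.62
nozzle scene [223.7 184.2  14.8  20. ] 0.61
nozzle scene [199.6 190.7  12.2  17.7] 0.59
outlet top [167.9 172.9  18.9  25.4] 0.83
outlet scene [301.6 149.8  15.1  18.6] 0.48
rinse_bar top [202.  162.4 189.4  88.4] 0.64
rinse_bar scene [306.2 189.   74.3 125.8] 0.83
seal top [166.7 170.1  17.7   9.3] 0.64
seal top [165.9 172.6  20.1  24.1] 0.46
seal top [394.5 201.9  36.7  31.5] 0.15
seal scene [297.7 149.    7.8   7.4] 0.4
```

View pics/c1.png

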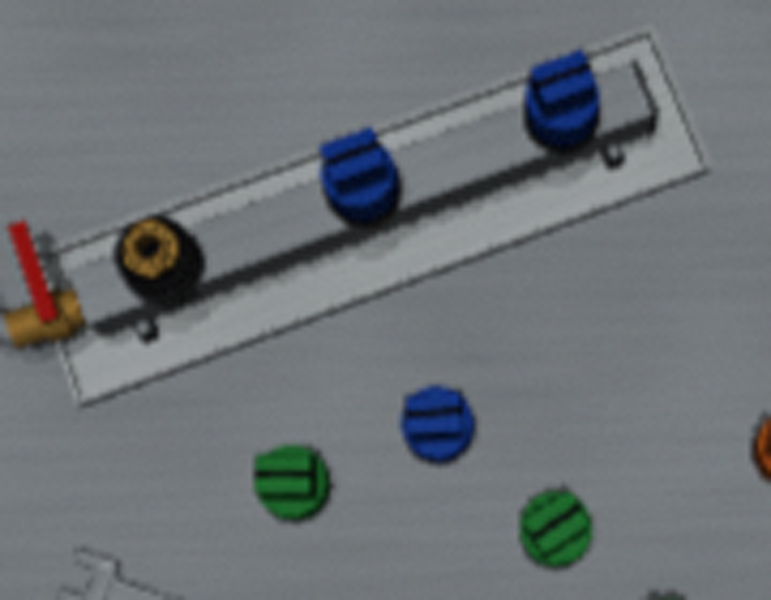

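View pics/c2.png

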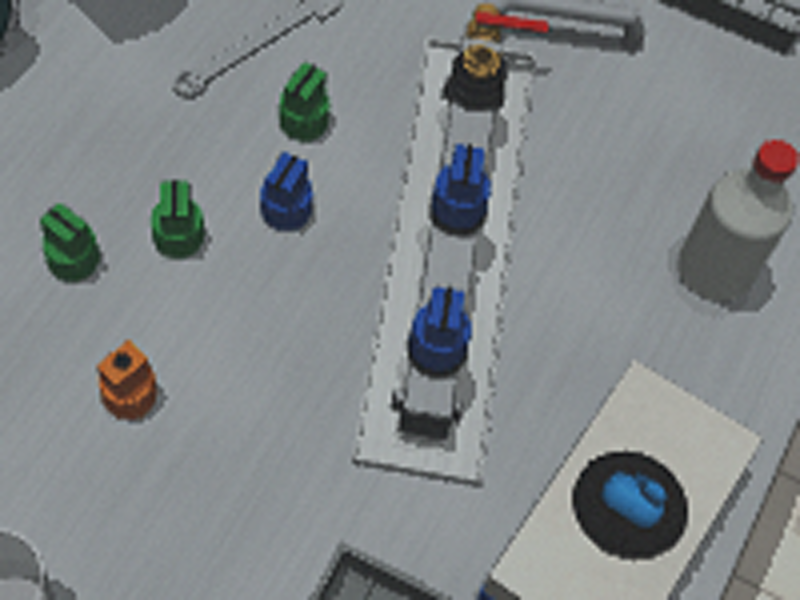

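```bash
python3 - <<'E'
from h import *
ct=robot.camera_info('top'); cs=robot.camera_info('scene')
# crops -> full px
f=180/771; c1=lambda u,v:(130+u*f,110+v*140/600)
c2=lambda u,v:(180+u/4,130+v/4)
print('pan corners top z.012',[at(ct,c1(*p),.012).round(4) for p in [(650,30),(707,172),(83,405),(50,245)]])
print('pan corners scene',[at(cs,c2(*p),.012).round(4) for p in [(430,42),(356,464),(482,485),(540,70)]])
print('nozzle top', at(ct,(231.9,208.4),.04), 'scene',at(cs,c2(287,194),.035))
a,b=c1(408,414),c1(463,408); print('slot dir', at(ct,a,.069),at(ct,b,.069))
print('outlet mouth top', [at(ct,c1(150,246),z).round(4) for z in (.1,.11,.12)], 'scene',[at(cs,c2(482,58),z).round(4) for z in (.1,.11,.12)])
print('neighb tops', at(ct,c1(348,155),.14), at(ct,c1(557,79),.14), at(cs,c2(468,165),.14), at(cs,c2(447,303),.14))
E
```

```text
pan corners top z.012 [array([ 0.7312, -0.1594,  0.012 ]), array([ 0.6268, -0.1945,  0.012 ]), array([0.4753, 0.2318, 0.012 ]), array([0.587 , 0.2569, 0.012 ])]
pan corners scene [array([0.4862, 0.2349, 0.012 ]), array([ 0.6397, -0.1978,  0.012 ]), array([ 0.74  , -0.1603,  0.012 ]), array([0.5966, 0.2592, 0.012 ])]
nozzle top [ 0.45304537 -0.0067344   0.04      ] scene [ 0.46033343 -0.00694519  0.035     ]
slot dir [0.45373279 0.00996042 0.069     ] [ 0.4566835  -0.02523767  0.069     ]
outlet mouth top [array([0.5606, 0.1699, 0.1   ]), array([0.5579, 0.1678, 0.11  ]), array([0.5552, 0.1657, 0.12  ])] scene [array([0.5606, 0.1765, 0.1   ]), array([0.563 , 0.1689, 0.11  ]), array([0.5653, 0.1613, 0.12  ])]
neighb tops [0.60443984 0.04023515 0.14      ] [ 0.65021941 -0.09004268  0.14      ] [0.61002927 0.03840506 0.14      ] [ 0.65468071 -0.08806461  0.14      ]
```

```bash
python3 - <<'E'
from h import *
o=robot.get_obs(); ci=robot.camera_info('wrist'); Rt=R.from_quat(o['eef_rot'])
print('cam in tool',Rt.inv().apply(ci['xyz']-o['tool_pos']), 'axes (x,y,fwd) in tool')
C=(Rt.inv()*R.from_quat(ci['attitude'])).as_matrix()
print(C[:,0].round(3),C[:,1].round(3),(-C[:,2]).round(3), o['time'])
# deltas helper: target pose tcp pos + yaw -> deltas
def delta(P,yaw):
    x=np.array([np.cos(yaw),np.sin(yaw),0]); z=np.array([0,0,-1.]); y=np.cross(z,x)
    T=R.from_matrix(np.c_[x,y,z]); return (Rt.inv().apply(np.array(P)-o['tool_pos'])*1000).round(1),np.degrees((Rt.inv()*T).as_rotvec()).round(2)
for yaw in (109,140,95):
    y=np.radians(yaw); off=np.array([np.cos(y),np.sin(y),0])*.0735
    for h in (.30,.33): print(yaw,h,delta(np.array([.5605,.171,h])-off,y))
E
```

```text
cam in tool [0.0734745  0.00075947 0.02988188] axes (x,y,fwd) in tool
[ 0.     1.    -0.001] [0.957 0.    0.29 ] [-0.29   0.001  0.957] 0.55
109 0.3 (array([-533.4, -415.5,  104.7]), array([-0.  ,  0.  , 54.91]))
109 0.33 (array([-533.4, -415.5,   74.7]), array([-0.  ,  0.  , 54.91]))
140 0.3 (array([-558.3, -385.1,  104.7]), array([-0.  ,  0.  , 23.91]))
140 0.33 (array([-558.3, -385.1,   74.7]), array([-0.  ,  0.  , 23.91]))
95 0.3 (array([-517.6, -423.9,  104.7]), array([-0.  ,  0.  , 68.91]))
95 0.33 (array([-517.6, -423.9,   74.7]), array([-0.  ,  0.  , 68.91]))
```

Call:
send_rows(deltas=[[[-120,-85,10,0,0,4],[-279,-192,30,0,0,12],[-420,-290,50,0,0,20],[-500,-345,70,0,0,23.9],[-558,-385,90,0,0,23.9],[-558,-385,90,0,0,23.9],[-558,-385,90,0,0,23.9],[-558,-385,90,0,0,23.9],[-558,-385,90,0,0,23.9],[-558,-385,90,0,0,23.9],[-558,-385,90,0,0,23.9],[-558,-385,90,0,0,23.9],[-558,-385,90,0,0,23.9],[-558,-385,90,0,0,23.9]]], grip=50)

```text
time: 2.3
tool_pos: [0.6158, 0.1252, 0.315]
eef_rot: [0.341, 0.94, 0.0, -0.0]
ft_force: [-0.0, 0.2, -0.4]
width: 0.582
```

```bash
cat >> h.py <<'E'
def snap(tag):
    ci=robot.camera_info('wrist'); im=robot.get_image('wrist')
    cv2.imwrite(f'pics/{tag}.png',im[:,:,::-1]); import pickle; pickle.dump(ci,open(f'pics/{tag}.pkl','wb')); return ci,im
E
python3 - <<'E'
from h import *
ci,im=snap('w1'); o=robot.get_obs(); print(o['tool_pos'],o['time'],o['ft_force'],o['qd'])
print(projf(ci,[[.5605,.171,.107],[.457,-.007,.069]]))
cv2.imwrite('pics/w1b.png',cv2.resize(im[:,:,::-1],(800,600)))
E
```

```text
[0.61579786 0.12529677 0.31506937] 2.35 [0.33743737 1.5665387  0.25999479] [ 0.00160867 -0.00150449 -0.00088212 -0.0013799  -0.00050642 -0.00161936]
[[247.34586793 108.47093619]
 [ 25.89923228 162.5898498 ]]
```

View pics/w1b.png

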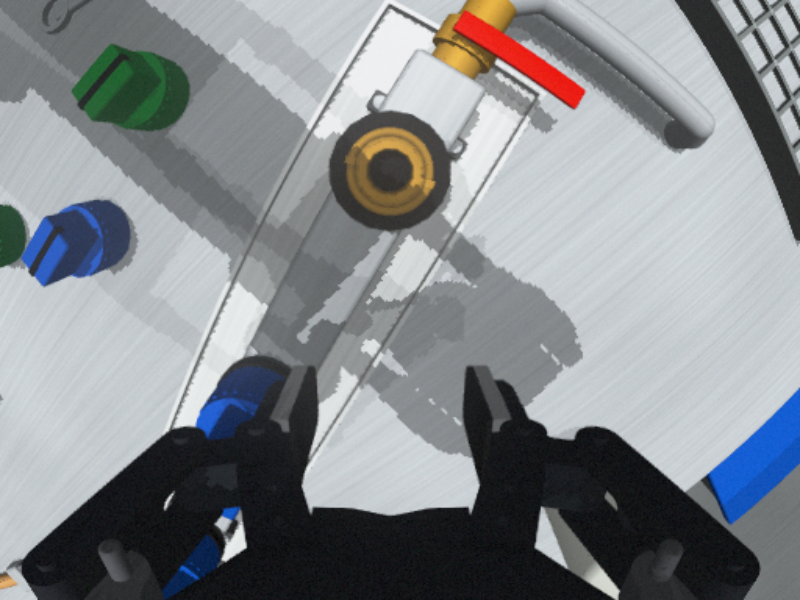

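The bare outlet is at about (390,170) of the 800×600 view, i.e. (249,109) native, within 1-2 px of the prediction. The loose blue slotted nozzle is at (75,245). I'll enlarge the outlet to find the rib starts.

```bash
python3 - <<'E'
from h import *
im=cv2.imread('pics/w1.png')
c=im[64:154,204:294]; c=cv2.resize(c,(600,600),interpolation=cv2.INTER_CUBIC)
c=cv2.convertScaleAbs(c,alpha=1.3,beta=15)
cv2.imwrite('pics/w1c.png',c)
E
```

```text
(no output)
```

View pics/w1c.png

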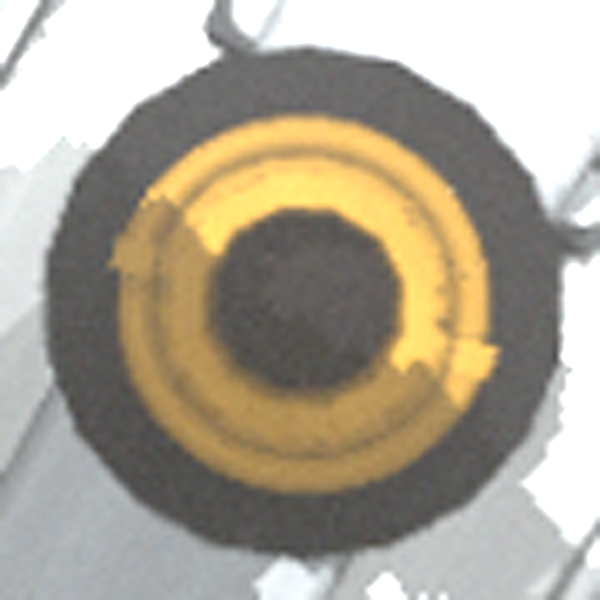

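```bash
python3 - <<'E'
from h import *
import pickle
ci=pickle.load(open('pics/w1.pkl','rb'))
px=lambda u,v:(204-.5+(u+.5)*90/600,64-.5+(v+.5)*90/600)
zm=.107
print('mouth bore', at and atf(ci,px(306,300),zm), 'ring ctr',atf(ci,px(305,303),zm-.018))
L=atf(ci,px(113,267),zm-.002);Rr=atf(ci,px(498,347),zm-.002)
d=Rr-L; print(L,Rr,np.linalg.norm(d),'dir yaw',np.degrees(np.arctan2(d[1],d[0])))
# seal diameter for height
for z in (.08,.089,.1):
  a=atf(ci,px(47,300),z);b=atf(ci,px(560,300),z); print('seal dia',z,np.linalg.norm(a-b))
for z in (.1,.107,.115):
  a=atf(ci,px(207,300),z);b=atf(ci,px(402,300),z); print('bore dia',z,np.linalg.norm(a-b))
# nozzle
f=512/800
print('noz base?',atf(ci,(100*f,228*f),.03))
E
```

```text
mouth bore [0.56135568 0.17192476 0.107     ] ring ctr [0.56168415 0.17153437 0.089     ]
[0.54783165 0.16065143 0.105     ] [0.57564596 0.18254294 0.105     ] 0.03539595844811743 dir yaw 38.20484360520952
seal dia 0.08 0.05265532171385044
seal dia 0.089 0.05034437062408903
seal dia 0.1 0.04751987484771386
bore dia 0.1 0.017980580346266276
bore dia 0.107 0.01730047732936515
bore dia 0.115 0.016523216738621057
noz base? [0.46431227 0.01390788 0.03      ]
```

```bash
cat >> h.py <<'E'
def delta(P,yawdeg):
    o=robot.get_obs(); Rt=R.from_quat(o['eef_rot']); yaw=np.radians(yawdeg)
    x=np.array([np.cos(yaw),np.sin(yaw),0]); z=np.array([0,0,-1.]); y=np.cross(z,x)
    T=R.from_matrix(np.c_[x,y,z]); return (Rt.inv().apply(np.array(P)-o['tool_pos'])*1000).round(1),np.degrees((Rt.inv()*T).as_rotvec()).round(2)
E
python3 - <<'E'
from h import *
print(delta([.457+.0735*.087,-.007-.0735,.30],95), robot.get_obs()['joints'])
E
```

```text
(array([ -15. , -255.6,   15. ]), array([ 2.000e-02, -1.000e-02,  4.511e+01])) [ 1.61033567e-01  2.45471130e-01  1.79812383e+00  2.55170575e-04
  1.09771684e+00 -7.13721623e-01]
```

Call:
send_rows(deltas=[[[-2,-45,0,0,0,9],[-6,-100,3,0,0,18],[-9,-155,7,0,0,27],[-12,-205,11,0,0,36],[-14,-240,14,0,0,43],[-15,-255.6,15,0,0,45],[-15,-255.6,15,0,0,45],[-15,-255.6,15,0,0,45],[-15,-255.6,15,0,0,45]]])

```text
time: 3.48
tool_pos: [0.4645, -0.0807, 0.2999]
eef_rot: [0.675, 0.738, 0.0, 0.0]
ft_force: [-0.4, 0.4, 0.9]
width: 0.585
```

```bash
python3 - <<'E'
from h import *
ci,im=snap('w2'); o=robot.get_obs(); print(o['tool_pos'],o['time'])
u=projf(ci,[[.457,-.007,.069]])[0]; print(u)
x,y=int(u[0]),int(u[1]); x0,y0=max(x-70,0),max(y-70,0); print(x0,y0)
c=im[y0:y0+140,x0:x0+140,::-1]; cv2.imwrite('pics/w2c.png',cv2.resize(c,(c.shape[1]*600//140,c.shape[0]*600//140),interpolation=2))
cv2.imwrite('pics/w2b.png',im[:,:,::-1])
E
```

```text
[ 0.46443513 -0.08076962  0.29979652] 3.525
[246.9604498  105.75433872]
176 35
```

View pics/w2b.png

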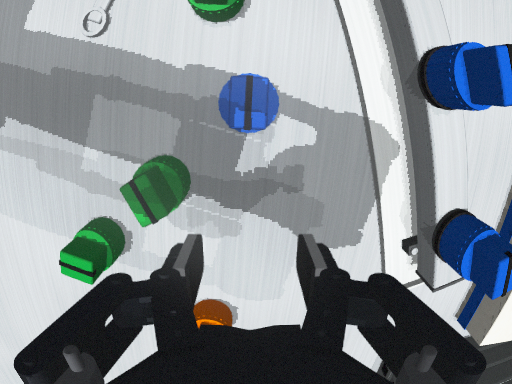

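View pics/w2c.png

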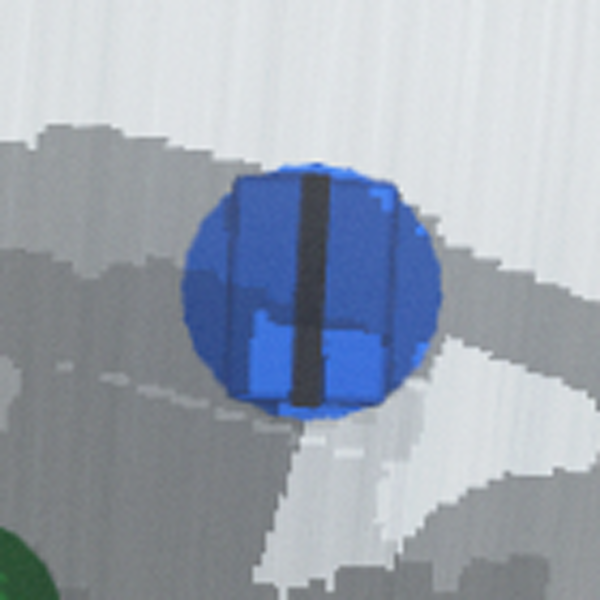

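This confirms the blue slotted nozzle, standing alone at about (249,103), with its slot nearly along tool x.

```bash
python3 - <<'E'
from h import *
import pickle
ci=pickle.load(open('pics/w2.pkl','rb'))
px=lambda u,v:(176-.5+(u+.5)*140/600,35-.5+(v+.5)*140/600)
a=atf(ci,px(316,172),.069);b=atf(ci,px(306,407),.069)
d=a-b; print(a,b,(a+b)/2,np.linalg.norm(d)); yaw=np.degrees(np.arctan2(d[1],d[0]));print(yaw)
q=[atf(ci,px(*p),.069) for p in [(237,182),(395,182),(385,400),(238,402)]]; print(np.mean(q,0))
q=[atf(ci,px(*p),.0175) for p in [(182,290),(441,290)]]; print(np.mean(q,0),np.linalg.norm(q[0]-q[1]))
c=np.mean([(a+b)/2],0)
o=robot.get_obs();print(delta([c[0],c[1],.052+.155],yaw))
E
```

```text
[0.45670625 0.01408878 0.069     ] [ 0.45846407 -0.02307909  0.069     ] [ 0.45758516 -0.00449515  0.069     ] 0.03720941797458272
92.70773470468063
[ 0.45803635 -0.00470319  0.069     ]
[ 0.45744574 -0.00382316  0.0175    ] 0.05070632862442984
(array([76.6, -0.1, 92.8]), array([ 0.02, -0.  ,  2.41]))
```

Call:
send_rows(deltas=[[[40,0,5,0,0,1],[76.6,0,15,0,0,2.4],[76.6,0,45,0,0,2.4],[76.6,0,70,0,0,2.4],[76.6,0,87,0,0,2.4],[76.6,0,87,0,0,2.4],[76.6,0,87,0,0,2.4]]])

```text
time: 4.4
tool_pos: [0.4577, -0.0049, 0.2132]
eef_rot: [0.691, 0.723, 0.0, 0.0]
ft_force: [0.3, -0.3, 0.2]
width: 0.582
```

```bash
python3 - <<'E'
from h import *
ci,im=snap('w3'); o=robot.get_obs(); print(o['tool_pos'],o['time'],o['ft_force'])
cv2.imwrite('pics/w3b.png',im[:,:,::-1])
E
```

```text
[ 0.45778396 -0.00505421  0.21357265] 4.45 [-0.15711465  0.21028776  0.58692764]
```

View pics/w3b.png

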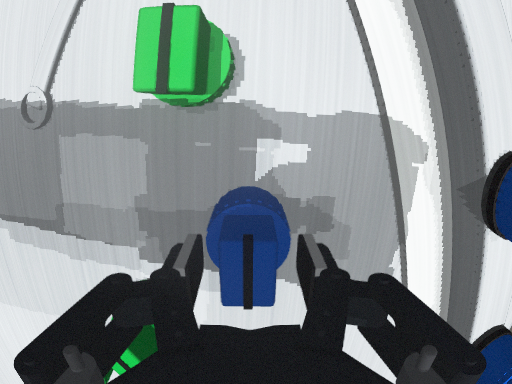

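The block sits centred between the pads at (248,270). I'll close, then lift a little.

Call:
send_rows(deltas=[[[0,0,0,0,0,0],[0,0,0,0,0,0],[0,0,0,0,0,0],[0,0,0,0,0,0],[0,0,0,0,0,0],[0,0,0,0,0,0]]], grip=15)

```text
time: 5.2
tool_pos: [0.4577, -0.0053, 0.2137]
eef_rot: [0.691, 0.723, 0.001, 0.001]
ft_force: [-0.5, -1.1, 5.8]
width: 0.292
```

Call:
send_rows(deltas=[[[0,0,-15,0,0,0],[0,0,-50,0,0,0],[0,0,-50,0,0,0],[0,0,-50,0,0,0]]])

```text
time: 5.7
tool_pos: [0.4567, -0.0051, 0.2626]
eef_rot: [0.691, 0.723, -0.0, -0.0]
ft_force: [-0.4, -0.1, -1.5]
width: 0.296
```

```bash
python3 - <<'E'
from h import *
ci,im=snap('w4'); o=robot.get_obs(); print(o['tool_pos'],o['time'],o['ft_force'],o['width'])
cv2.imwrite('pics/w4b.png',im[:,:,::-1])
E
```

```text
[ 0.45634387 -0.00510601  0.26192086] 5.75 [ 0.57163382  0.00626911 -1.53246148] 0.2949528466346714
```

View pics/w4b.png

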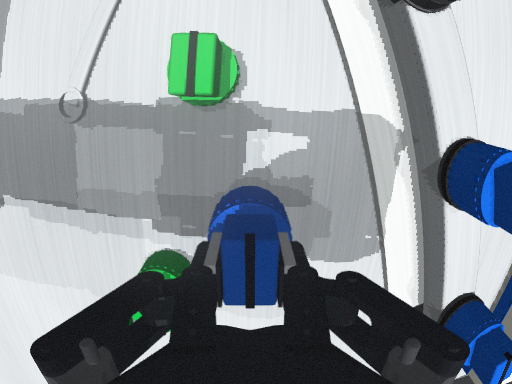

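```bash
python3 - <<'E'
from h import *
import pickle
im=cv2.imread('pics/w4.png'); cv2.imwrite('pics/w4c.png',cv2.resize(im[175:315,190:310],(514,600),interpolation=2))
C=R.from_matrix(np.c_[[0,1,0],[.957,0,.29],[.29,0,-.957]])
ci={'K':robot.camera_info('wrist')['K'],'xyz':np.array([.0735,.0008,.0299]),'attitude':C.as_quat()}
H=.2137
for dx in (-.001,0,.001,.002):
  P=[[dx+x,y,H-.069] for x in(18e-3,-18e-3) for y in (-.013,.013)]+[[dx+23.5e-3,0,H-.035],[dx,0,H-.069]]
  print(dx,projf(ci,P).round(1).tolist())
E
```

```text
-0.001 [[217.5, 240.9], [278.0, 240.9], [221.1, 306.4], [274.7, 306.5], [248.1, 203.2], [247.8, 276.2]]
0 [[217.4, 238.8], [278.1, 238.8], [221.0, 304.8], [274.8, 304.9], [248.1, 201.5], [247.8, 274.4]]
0.001 [[217.3, 236.7], [278.1, 236.7], [220.9, 303.2], [274.9, 303.3], [248.1, 199.7], [247.8, 272.5]]
0.002 [[217.2, 234.6], [278.2, 234.6], [220.8, 301.6], [275.0, 301.7], [248.1, 197.8], [247.8, 270.7]]
```

View pics/w4c.png

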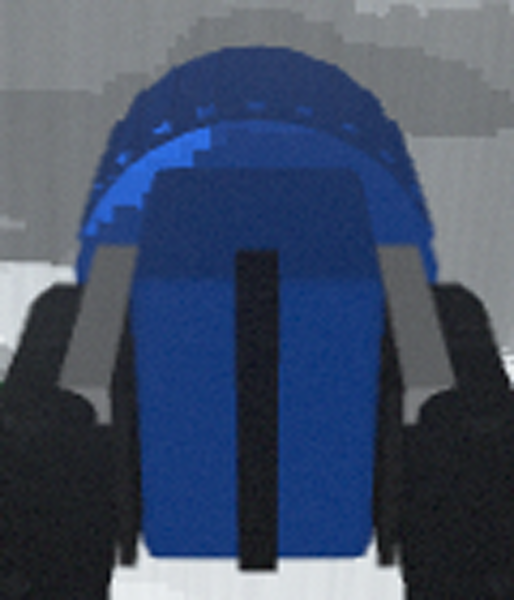

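```bash
python3 - <<'E'
from h import *
o=robot.get_obs(); print(o['tool_pos'],o['time'],o['width'],R.from_quat(o['eef_rot']).as_matrix().round(4).tolist(),o['wrist_torque'])
y=np.radians(238);off=.0735*np.array([np.cos(y),np.sin(y),0])
print(delta(np.array([.5616,.1717,.36])-off,238))
E
```

```text
[ 0.45634387 -0.00510601  0.26192086] 5.75 0.2949528466346714 [[-0.0455, 0.999, -0.0016], [0.999, 0.0455, 0.0001], [0.0002, -0.0016, -1.0]] [ 0.01868217  0.01594465 -0.05863391]
(array([232.3, 154.8, -98.3]), array([-2.0000e-02, -1.2000e-01, -1.4539e+02]))
```

Call:
send_rows(deltas=[[[0,0,-40,0,0,-8],[0,0,-90,0,0,-18],[20,13,-98,0,0,-28],[50,33,-98,0,0,-38],[80,53,-98,0,0,-48],[110,73,-98,0,0,-58],[140,93,-98,0,0,-68],[165,110,-98,0,0,-78],[190,127,-98,0,0,-88],[210,140,-98,0,0,-98],[225,150,-98,0,0,-108],[232,155,-98,0,0,-118],[232,155,-98,0,0,-128],[232,155,-98,0,0,-138],[232,155,-98,0,0,-145.3],[232,155,-98,0,0,-145.3],[232,155,-98,0,0,-145.3],[232,155,-98,0,0,-145.3]]])

```text
time: 8.0
tool_pos: [0.6012, 0.2336, 0.3602]
eef_rot: [-0.484, 0.875, 0.0, -0.0]
ft_force: [1.3, 0.6, -1.7]
width: 0.292
```

```bash
python3 - <<'E'
from h import *
ci,im=snap('w5'); o=robot.get_obs(); print(o['tool_pos'],o['time'],o['ft_force'],o['joints'].round(3),R.from_quat(o['eef_rot']).as_matrix().round(4).tolist())
cv2.imwrite('pics/w5b.png',im[:,:,::-1])
u=projf(ci,[[.5616,.1717,.095]])[0];print(u)
x0,y0=int(u[0])-40,max(int(u[1])-40,0);print(x0,y0)
c=im[y0:y0+80,x0:x0+80,::-1];cv2.imwrite('pics/w5c.png',cv2.convertScaleAbs(cv2.resize(c,(600,600),interpolation=2),alpha=1.3,beta=15))
E
```

```text
[0.60130219 0.23361121 0.36041606] 8.05 [-0.10966827 -0.10270157 -0.71160849] [ 0.332  0.238  1.719 -0.     1.185 -2.249] [[-0.532, -0.8467, -0.0004], [-0.8467, 0.532, -0.0002], [0.0003, 0.0003, -1.0]]
[250.43758291 104.56973924]
210 64
```

View pics/w5b.png

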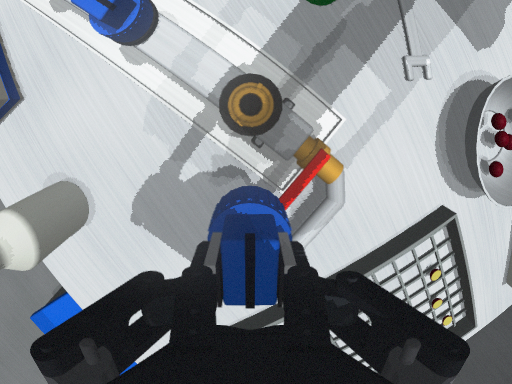

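View pics/w5c.png

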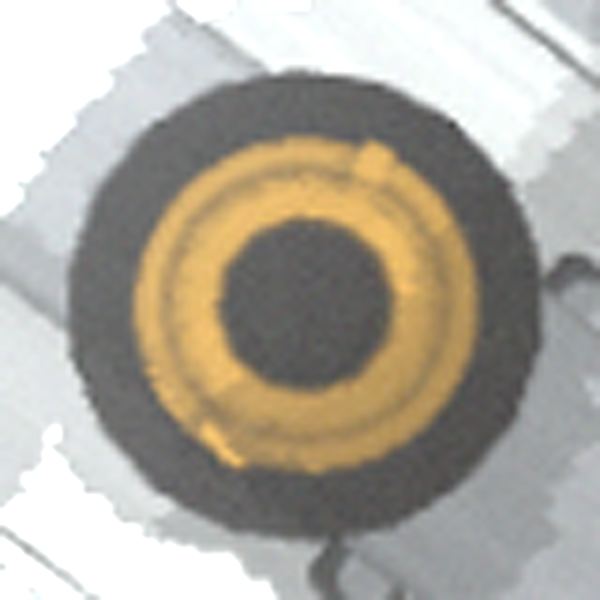

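```bash
python3 - <<'E'
from h import *
import pickle
ci=pickle.load(open('pics/w5.pkl','rb'))
px=lambda u,v:(210-.5+(u+.5)*80/600,64-.5+(v+.5)*80/600)
for zm in (.101,.105,.109):
  print(zm,'mouth',atf(ci,px(305.5,303),zm)[:2],'seal',atf(ci,px(305.5,305),zm-.018)[:2])
  L=atf(ci,px(242,467),zm-.002);Rr=atf(ci,px(366,142),zm-.002);d=L-Rr
  print(np.degrees(np.arctan2(d[1],d[0])),np.linalg.norm(d), 'sealdia',np.linalg.norm(atf(ci,px(68,305),zm-.018)-atf(ci,px(543,305),zm-.018)),'bore',np.linalg.norm(atf(ci,px(220,303),zm)-atf(ci,px(392,303),zm)))
c1=pickle.load(open('pics/w1.pkl','rb'))
p1=lambda u,v:(204-.5+(u+.5)*90/600,64-.5+(v+.5)*90/600)
for zm in (.101,.105,.109):
  print('w1',zm,atf(c1,p1(306,300),zm)[:2],atf(c1,p1(305,303),zm-.018)[:2])
E
```

```text
0.101 mouth [0.56146308 0.17125174] seal [0.56150271 0.17140051]
37.256348095307885 0.0360971263282561 sealdia 0.05210529984499556 bore 0.01743813562186473
0.105 mouth [0.5614805  0.17126043] seal [0.56151822 0.17140616]
37.25634809530801 0.03547299710633876 sealdia 0.05126266262445443 bore 0.01713399614312523
0.109 mouth [0.56149792 0.17126911] seal [0.56153373 0.1714118 ]
37.25634809530792 0.0348488678844216 sealdia 0.05042002540391338 bore 0.016829856664385703
w1 0.101 [0.56141015 0.17188305] [0.56174367 0.17148454]
w1 0.105 [0.56137383 0.17191085] [0.56170399 0.17151776]
w1 0.109 [0.56133752 0.17193866] [0.5616643  0.17155097]
```

```bash
python3 - <<'E'
from h import *
print(delta([.5622,.1707,.345],238))
E
```

```text
(array([74.1, -0.4, 15.4]), array([ 0.01, -0.02, -0.14]))
```

Call:
send_rows(deltas=[[[25,0,0,0,0,0],[55,0,5,0,0,0],[74.1,-0.4,15,0,0,0],[74.1,-0.4,15,0,0,0],[74.1,-0.4,15,0,0,0],[74.1,-0.4,15,0,0,0],[74.1,-0.4,15,0,0,0]]])

```text
time: 8.93
tool_pos: [0.5627, 0.1712, 0.3461]
eef_rot: [-0.484, 0.875, -0.0, 0.0]
ft_force: [0.1, -0.4, -0.8]
width: 0.294
```

```bash
python3 - <<'E'
from h import *
f=[]
for i in range(2):
  ci,im=snap('w6'); o=robot.get_obs(); print(o['tool_pos'],o['time'],o['ft_force'],o['wrist_torque'])
sc=robot.get_image('scene'); tp=robot.get_image('top')
a=cv2.resize(im[:,:,::-1],(400,300));
P=projf(ci,[[.5615,.1715,.105]]);print(P)
cs=robot.camera_info('scene');u=proj(cs,[[.5615,.1715,.13]])[0].astype(int)
ct=robot.camera_info('top');v=proj(ct,[[.5615,.1715,.13]])[0].astype(int)
c=lambda I,u:cv2.resize(I[u[1]-35:u[1]+35,u[0]-35:u[0]+35,::-1],(390,390),interpolation=2)
cv2.imwrite('pics/j6.png',np.hstack([c(sc,u),c(tp,v)])); cv2.imwrite('pics/w6b.png',im[:,:,::-1])
E
```

```text
[0.56262709 0.17114346 0.34593007] 8.975 [ 0.42797284  0.06876813 -1.887703  ] [-0.03074834 -0.05059628 -0.02984388]
[0.5625406  0.17106668 0.34584956] 9.025 [ 0.06120697  0.33134682 -1.56695683] [-0.00701375 -0.04094106  0.00169146]
[[251.41080555 203.55231707]]
```

View pics/j6.png

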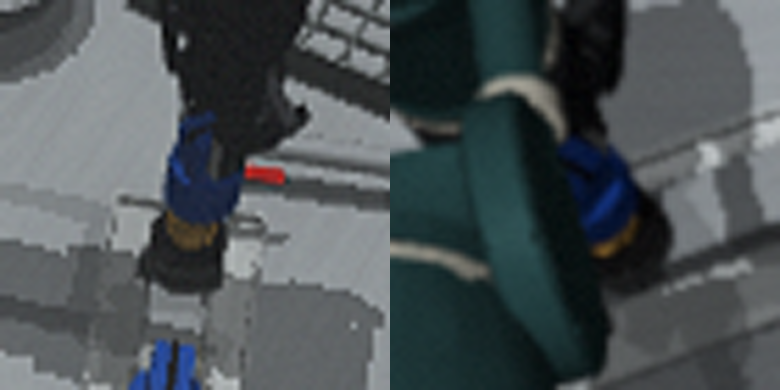

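View pics/w6b.png

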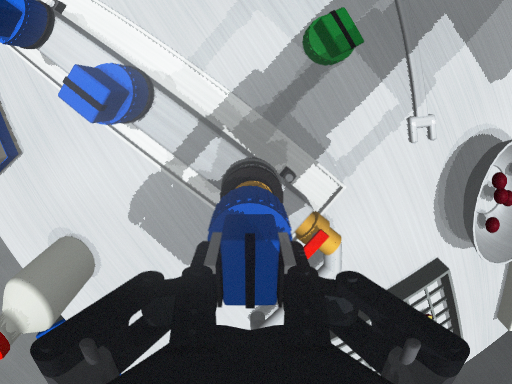

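The nozzle sits above the outlet, both centred on column ≈251 in the wrist view. Descending now.

Call:
send_rows(deltas=[[[0.4,0,6,0,0,0],[0.4,0,14,0,0,0],[0.4,0,20,0,0,0],[0.4,0,22,0,0,0],[0.4,0,24,0,0,0],[0.4,0,26,0,0,0],[0.4,0,28,0,0,0],[0.4,0,28,0,0,0]]])

```text
time: 10.12
tool_pos: [0.562, 0.1703, 0.3176]
eef_rot: [-0.484, 0.875, 0.0, -0.0]
ft_force: [-0.3, 0.3, -0.9]
width: 0.294
```

Call:
send_rows(deltas=[[[0,0,1.5,0,0,0],[0,0,3,0,0,0],[0,0,4.5,0,0,0],[0,0,6,0,0,0],[0,0,6,0,0,0]]])

```text
time: 10.75
tool_pos: [0.5619, 0.1703, 0.3113]
eef_rot: [-0.484, 0.875, 0.0, -0.0]
ft_force: [-0.4, -0.1, -1.8]
width: 0.294
```

Call:
send_rows(deltas=[[[0,0,1,0,0,0],[0,0,2,0,0,0],[0,0,3,0,0,0],[0,0,4,0,0,0],[0,0,4,0,0,0]]])

```text
time: 11.38
tool_pos: [0.562, 0.1703, 0.3075]
eef_rot: [-0.484, 0.875, 0.0, -0.0]
ft_force: [-3.0, 1.3, -0.7]
width: 0.295
```

```bash
cat > f.py <<'E'
from h import *
def rd(n=4):
  F=[];T=[];P=[]
  for i in range(n):
    robot.get_image('wrist'); o=robot.get_obs(); F.append(o['ft_force']);T.append(o['wrist_torque']);P.append(o['tool_pos'])
  Rt=R.from_quat(o['eef_rot'])
  F=np.array(F)
  print('t',round(o['time'],2),'P',np.mean(P,0).round(4),'Fw',F.mean(0).round(2),'sd',F.std(0).round(2),'Ftool',Rt.inv().apply(F.mean(0)).round(2),'Tt',Rt.inv().apply(np.mean(T,0)).round(3),'yaw',np.degrees(np.arctan2(*Rt.as_matrix()[[1,0],0])).round(2),'j6',o['joints'][5].round(3),'tilt',Rt.as_matrix()[:2,2].round(4))
rd()
E
python3 f.py
```

```text
t 11.57 P [0.562  0.1703 0.3075] Fw [-1.96  0.98 -1.26] sd [0.39 0.65 0.9 ] Ftool [0.21 2.18 1.26] Tt [-0.388  0.095 -0.014] yaw -122.09 j6 -2.33 tilt [-0.0005 -0.    ]
```

Call:
send_rows(deltas=[[[0,0.4,0,0,0,0],[0,0.7,0,0,0,0],[0,0.7,1,0,0,0],[0,0.7,2,0,0,0],[0,0.7,2,0,0,0]]])

```text
time: 12.2
tool_pos: [0.5617, 0.1707, 0.3057]
eef_rot: [-0.484, 0.875, -0.0, 0.0]
ft_force: [-0.3, -0.6, -0.8]
width: 0.292
```

```bash
python3 f.py
```

```text
t 12.4 P [0.5617 0.1707 0.3058] Fw [-0.02  0.14 -1.42] sd [0.39 0.76 0.11] Ftool [-0.1   0.09  1.42] Tt [-0.016  0.025 -0.005] yaw -122.09 j6 -2.329 tilt [0.0004 0.    ]
```

Lateral force is gone. Continuing down toward the seal.

Call:
send_rows(deltas=[[[0,0,0.7,0,0,0],[0,0,1.4,0,0,0],[0,0,2.1,0,0,0],[0,0,2.8,0,0,0],[0,0,2.8,0,0,0]]])

```text
time: 13.02
tool_pos: [0.5616, 0.1707, 0.3032]
eef_rot: [-0.484, 0.875, -0.0, 0.0]
ft_force: [-1.5, -0.8, 3.2]
width: 0.293
```

```bash
python3 f.py
```

```text
t 13.22 P [0.5616 0.1707 0.3032] Fw [-1.28 -0.72  3.64] sd [0.51 0.17 0.41] Ftool [ 1.29  0.7  -3.64] Tt [-0.226  0.194 -0.024] yaw -122.09 j6 -2.329 tilt [0.0004 0.0001]
```

Call:
send_rows(deltas=[[[0.2,0.1,0.5,0,0,0],[0.3,0.2,1,0,0,0],[0.3,0.2,1,0,0,0]]])

```text
time: 13.6
tool_pos: [0.5614, 0.1706, 0.3022]
eef_rot: [-0.484, 0.875, -0.0, 0.001]
ft_force: [-0.2, 0.2, 4.6]
width: 0.292
```

```bash
python3 f.py
```

```text
t 13.8 P [0.5614 0.1706 0.3022] Fw [0.42 0.02 4.86] sd [0.38 0.52 0.33] Ftool [-0.25 -0.35 -4.85] Tt [-0.093 -0.006 -0.003] yaw -122.09 j6 -2.329 tilt [0.001  0.0003]
```

```bash
sed -i 's/^rd()$/import sys; rd(int(sys.argv[1]) if len(sys.argv)>1 else 4)/' f.py; python3 f.py 16
```

```text
t 14.6 P [0.5614 0.1706 0.3022] Fw [0.52 0.38 4.85] sd [0.54 0.59 0.49] Ftool [-0.6  -0.24 -4.85] Tt [-0.047 -0.101 -0.007] yaw -122.09 j6 -2.329 tilt [0.0009 0.0003]
```

Call:
send_rows(deltas=[[[0,0,-0.5,0,0,0],[0,0.05,-0.5,0,0,4],[0.1,0.1,-0.5,0,0,8],[0.1,0.15,-0.5,0,0,12],[0.1,0.15,-0.5,0,0,12]]])

```text
time: 15.22
tool_pos: [0.5608, 0.1704, 0.3022]
eef_rot: [-0.39, 0.921, -0.0, -0.0]
ft_force: [-0.1, 0.2, 4.0]
width: 0.294
```

```bash
python3 f.py 8
```

```text
t 15.62 P [0.5608 0.1705 0.3022] Fw [-0.7  -0.54  4.02] sd [0.42 0.55 0.58] Ftool [ 0.88  0.13 -4.02] Tt [-0.077  0.162  0.033] yaw -134.07 j6 -2.12 tilt [-0.0005 -0.0003]
```

Call:
send_rows(deltas=[[[-0.1,0,0.6,0,0,0],[-0.1,0.1,0.6,0,0,4],[0,0.15,0.6,0,0,8],[0,0.2,0.7,0,0,12],[0,0.2,0.7,0,0,12]]])

```text
time: 16.25
tool_pos: [0.561, 0.1708, 0.3019]
eef_rot: [-0.292, 0.956, 0.0, 0.0]
ft_force: [-0.1, -0.5, 5.0]
width: 0.294
```

```bash
python3 f.py 8
```

```text
t 16.65 P [0.561  0.1708 0.3018] Fw [0.3  0.31 4.69] sd [0.42 0.63 0.34] Ftool [-0.42  0.09 -4.69] Tt [-0.077 -0.038  0.041] yaw -146.07 j6 -1.91 tilt [0.0006 0.0003]
```

Call:
send_rows(deltas=[[[0,0.05,0,0,0,3],[0.05,0.1,0.1,0,0,6],[0.05,0.15,0.2,0,0,9],[0.05,0.2,0.3,0,0,12],[0.05,0.2,0.3,0,0,12]]])

```text
time: 17.27
tool_pos: [0.5606, 0.1708, 0.3014]
eef_rot: [-0.19, 0.982, -0.0, -0.0]
ft_force: [-0.1, -0.9, 4.7]
width: 0.299
```

```bash
python3 f.py 8
```

```text
t 17.68 P [0.5606 0.1708 0.3014] Fw [-0.38 -0.51  4.84] sd [0.24 0.42 0.38] Ftool [ 0.55 -0.33 -4.84] Tt [-0.033  0.087  0.024] yaw -158.08 j6 -1.7 tilt [-0.0002 -0.0001]
```

```bash
python3 - <<'E'
from h import *
ci,im=snap('w7'); print(robot.get_obs()['width'])
cv2.imwrite('pics/w7c.png',cv2.resize(im[170:320,170:330,::-1],(640,600),interpolation=2))
E
```

```text
0.29420412582696565
```

View pics/w7c.png

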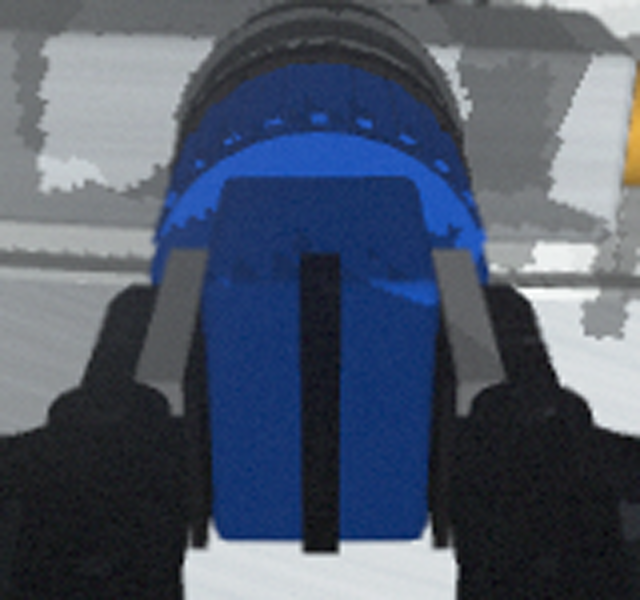

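Call:
send_rows(deltas=[[[0,0.1,0.2,0,0,5],[0.05,0.2,0.5,0,0,11],[0.05,0.3,0.8,0,0,17],[0.1,0.4,1.1,0,0,23],[0.1,0.5,1.4,0,0,29],[0.1,0.5,1.5,0,0,32],[0.1,0.5,1.5,0,0,32]]])

```text
time: 18.6
tool_pos: [0.5606, 0.1713, 0.3002]
eef_rot: [0.088, 0.996, 0.0, 0.0]
ft_force: [-0.9, 0.0, 5.2]
width: 0.295
```

```bash
python3 f.py 8
```

```text
t 19.0 P [0.5606 0.1713 0.3002] Fw [-0.08  0.35  5.38] sd [0.27 0.34 0.56] Ftool [ 0.14  0.34 -5.38] Tt [-0.062  0.069  0.051] yaw 169.91 j6 -1.141 tilt [0.0007 0.0003]
```

Call:
send_rows(deltas=[[[0,0.1,0.3,0,0,6],[0.05,0.2,0.55,0,0,12],[0.05,0.3,0.8,0,0,18],[0.05,0.4,1.1,0,0,24],[0.05,0.45,1.35,0,0,30],[0.05,0.45,1.35,0,0,30]]])

```text
time: 19.75
tool_pos: [0.5608, 0.1718, 0.2991]
eef_rot: [0.343, 0.939, 0.0, 0.001]
ft_force: [0.0, 0.4, 5.6]
width: 0.297
```

```bash
python3 f.py 8
```

```text
t 20.15 P [0.5608 0.1718 0.2991] Fw [-0.22  0.24  6.48] sd [0.3  0.58 0.35] Ftool [ 0.31  0.05 -6.48] Tt [-0.041  0.015  0.052] yaw 139.91 j6 -0.616 tilt [0.0013 0.0004]
```

Call:
send_rows(deltas=[[[0,0.1,0.25,0,0,6],[0,0.2,0.5,0,0,12],[-0.05,0.3,0.8,0,0,18],[-0.1,0.35,1.05,0,0,24],[-0.15,0.4,1.35,0,0,30.6],[-0.15,0.4,1.35,0,0,30.6]]])

```text
time: 20.9
tool_pos: [0.5611, 0.1719, 0.2978]
eef_rot: [0.579, 0.815, 0.0, 0.0]
ft_force: [-0.6, -0.6, 7.0]
width: 0.297
```

```bash
python3 f.py 8;  python3 - <<'E'
from h import *
ci,im=snap('w8'); print(robot.get_obs()['width'])
cv2.imwrite('pics/w8b.png',cv2.resize(im[:,:,::-1],(800,600)))
E
```

```text
t 21.3 P [0.5611 0.1718 0.2978] Fw [-0.95 -0.98  6.83] sd [0.4  0.54 0.25] Ftool [-0.61 -1.21 -6.83] Tt [ 0.112 -0.115  0.098] yaw 109.31 j6 -0.082 tilt [ 0.001  -0.0001]
0.2942833711588522
```

View pics/w8b.png

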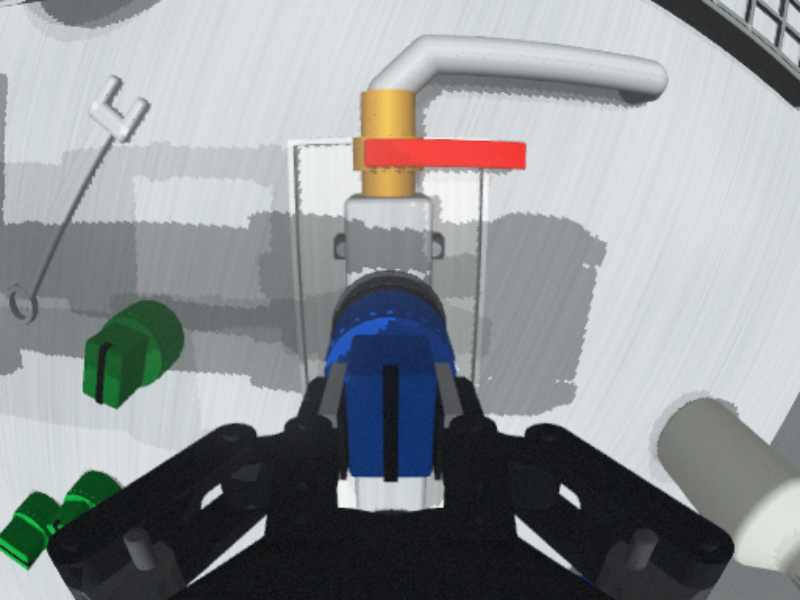

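Slot and bar edges are both vertical in the wrist view, with the slot at (390,420). Next I ease up slightly to check that the thread takes the load.

Call:
send_rows(deltas=[[[0,-0.1,-0.4,0,0,0],[0,-0.2,-0.8,0,0,0],[0,-0.2,-0.8,0,0,0]]])

```text
time: 21.72
tool_pos: [0.561, 0.1718, 0.2983]
eef_rot: [0.578, 0.816, 0.0, 0.001]
ft_force: [0.0, -0.4, 5.7]
width: 0.292
```

```bash
python3 f.py 6
```

```text
t 22.02 P [0.561  0.1718 0.2984] Fw [ 0.65 -0.23  5.33] sd [0.35 0.41 0.62] Ftool [-0.43  0.55 -5.33] Tt [-0.14  -0.131  0.074] yaw 109.32 j6 -0.082 tilt [0.0013 0.0001]
```

Call:
send_rows(deltas=[[[0,0,-0.3,0,0,0],[0,0,-0.6,0,0,0],[0,0,-0.6,0,0,0]]])

```text
time: 22.4
tool_pos: [0.561, 0.1718, 0.2985]
eef_rot: [0.578, 0.816, 0.0, 0.0]
ft_force: [3.4, -0.7, 2.1]
width: 0.292
```

```bash
python3 f.py 6
```

```text
t 22.7 P [0.561  0.1718 0.2986] Fw [ 4.18 -0.51  1.46] sd [0.48 0.61 0.84] Ftool [-1.86  3.78 -1.45] Tt [-0.828 -0.373  0.057] yaw 109.32 j6 -0.082 tilt [0.0011 0.0001]
```

The thread holds: the hand's load dropped 4 N while z moved only 0.2 mm. Releasing.

Call:
send_rows(deltas=[[[0,0,0,0,0,0],[0,0,0,0,0,0],[0,0,0,0,0,0],[0,0,0,0,0,0]]], grip=48)

```text
time: 23.2
tool_pos: [0.5603, 0.1719, 0.2983]
eef_rot: [0.578, 0.816, -0.0, -0.0]
ft_force: [-0.5, -0.5, -0.8]
width: 0.563
```

```bash
python3 - <<'E'
from h import *
ci,im=snap('w9'); o=robot.get_obs();print(o['width'],o['ft_force'],o['tool_pos'])
cv2.imwrite('pics/w9c.png',cv2.resize(im[170:320,150:350,::-1],(800,600),interpolation=2))
E
```

```text
0.5621857235739928 [-0.47003388 -0.15941571 -0.12344554] [0.56041012 0.17185016 0.29839419]
```

View pics/w9c.png

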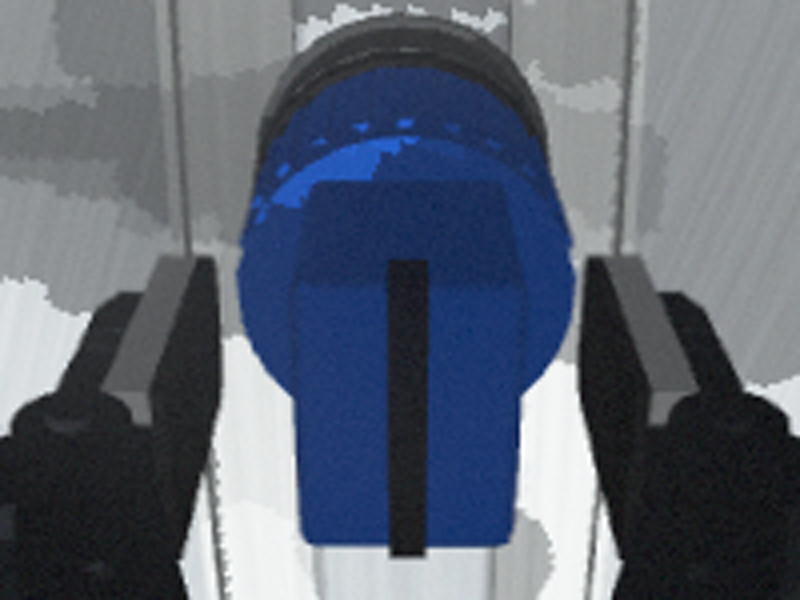

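Released: the slot stays vertical in the crop, along the bar, with no tilt or back-turn. Next I retreat straight up and look again.

Call:
send_rows(deltas=[[[0,0,-15,0,0,0],[0,0,-50,0,0,0],[-30,0,-90,0,0,0],[-74,0,-110,0,0,0],[-74,0,-110,0,0,0],[-74,0,-110,0,0,0],[-74,0,-110,0,0,0]]])

```text
time: 24.12
tool_pos: [0.5845, 0.1027, 0.4076]
eef_rot: [0.578, 0.816, -0.001, -0.001]
ft_force: [0.6, -1.2, -0.2]
width: 0.563
```

```bash
python3 - <<'E'
from h import *
ci,im=snap('w10'); o=robot.get_obs();print(o['time'],o['width'],o['ft_force'],o['tool_pos'])
cv2.imwrite('pics/w10b.png',cv2.resize(im[:,:,::-1],(800,600)))
sc=robot.get_image('scene')
cv2.imwrite('pics/s10.png',cv2.resize(sc[100:250,180:380,::-1],(800,600),interpolation=2))
E
```

```text
24.175 0.5610158211771431 [-0.84884841  0.23981092 -0.28674076] [0.58448524 0.10278655 0.40755902]
```

View pics/w10b.png

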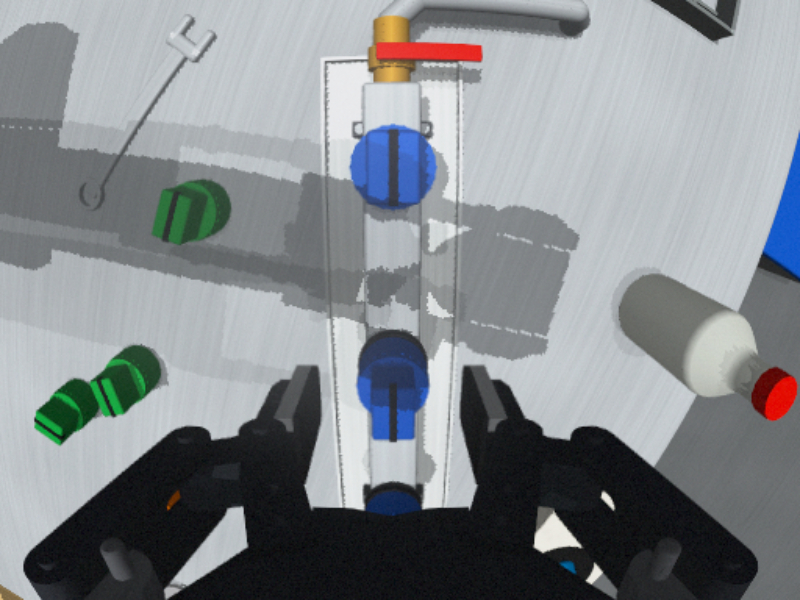

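View pics/s10.png

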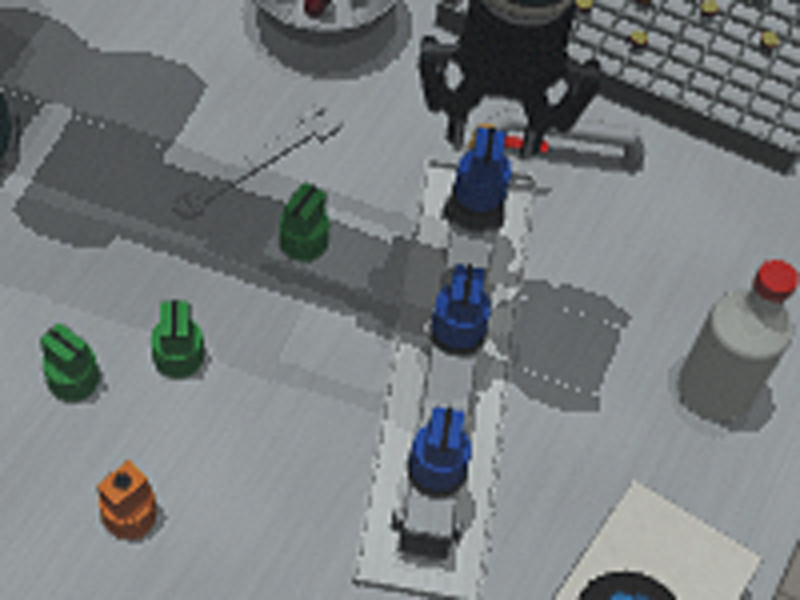

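Three blue nozzles are in line. The fitted one at (393,167) has its slot vertical, like its neighbour's at (393,410), and it sits centred on the bar. Nothing else has moved, so I'm handing in.

```bash
python3 - <<'E'
from h import *
print(robot.finish_job())
E
```

```text
the job is handed in; nothing more can be done
None
```

I fitted the blue nozzle on the bare outlet, with its slot along the bar like its neighbours'. I handed the job in at about 24 s; no verdict is reported.

**What I did**
- I gripped the nozzle across its flats and set it on the outlet.
- The stem rubbed the bore on the way down, with about 2 to 3 N sideways. I moved it over 0.7 mm and the side force went away.
- I pressed the seal with roughly 5 to 6 N and turned the nozzle clockwise about 129°. That started about 20° before the rib starts I saw in the wrist pictures.

**Last checks**
- **Force:** the load on seal and thread peaked at about 8 N by my wrist readings, well under the 25 N limit.
- **Seal:** it was pressed about 6 to 6.7 mm. I estimated this from force and height, not from a direct measurement.
- **Thread hold:** when I eased the hand up, its load dropped about 4 N while the nozzle barely rose, so the thread was carrying the load. This easing also gave about 4 N sideways, which disappeared when I let go.
- **Release:** in the wrist pictures the slot stayed parallel to the bar, and I saw no tilt or turning back.
- **Other things:** the gripper was clear of everything, and the orange nozzle and the other loose things I could see had not moved. The beaker and the brush were not in the last pictures, but the arm did not go near them.

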